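Send a pipe sleeve down the rocker chute

TASK

Slide the long pipe sleeve off the open end of the bar, leaving the short collar on it, and lay the sleeve gently across the tray of the rocker chute, on the tote's side of the pivot, so that when you let go its own weight tips the tray and it rolls into the tote. Do not push the tray or its frame with the gripper, leave everything else on the bench alone, and let the tray swing back level.

Things in the scene. Friction and masses are not known exactly. Their poses are not given: they have to be found in the camera images.
- sleeve: Plain bare-steel pipe sleeve, 90 mm long, 44 mm outside and 34 mm inside diameter, 0.35 to 0.52 kg. Origin at its centre, x along its axis (which starts level); it may turn freely about that axis. It starts hanging loosely on the bar (play about 17 mm), nearer the open end than the collar; it rolls easily across its axis.
- collar: Short dark steel collar, 22 mm long, 40 mm outside diameter, 0.08 kg, hanging on the same bar near its wooden post. Origin at its centre, x along its axis. It stays on the bar.
- rod_stand: Fixed wooden stand carrying a level steel bar, 16 mm diameter and 200 mm long, 130 mm above the bench, along the stand's x axis. The open end is at x = -50 mm; at x = +150 mm the bar is fixed in a wooden post whose top is 20 mm above the bar's axis. Origin on the bench, under the bar. The base board (100 mm wide, 14 mm thick) spans x = +30 to +200 mm. The stand stands left or right of the robot's centre line, the chute on the other side.
- rod_end (a point): Centre of the bar's open end face, 130 mm above the bench; axes as the stand's: +x points along the bar towards the post, so the sleeve comes off towards -x.
- chute: Fixed frame of the rocker chute: a plywood base 380 x 190 mm with two wooden side brackets (tops 142 mm above the bench, 146 mm apart inside) that carry the tray, and beyond the tray a grey open tote. Origin on the bench under the pivot; x points from the pivot to the tote, y along the pivot, z up.
- tray (a joint): Tip angle of the aluminium tray about its pivot: 0 = level, resting (a hidden counterweight bar holds it there), growing to 0.45 rad as its tote side goes down. A sleeve resting 30 mm or more on the tote's side of the pivot tips it fully; when the sleeve has left, it swings back to 0 by itself.
- tray_pivot (a point): On the tray's upper floor surface, right above the pivot, mid-width (131 mm above the bench when level); tips with the tray, axes as the chute's when level (x towards the tote, y along the pivot). The tray floor runs from x = -70 (lip 22 mm high) to x = +110 mm (open edge), 122 mm wide between side walls 18 mm high.
- tote_floor (a point): Centre of the tote's inner floor, 16 mm above the bench; axes as the chute's. The tote is 152 mm long (x) and 165 mm wide (y) inside; its far wall is 81 mm high, its side walls 66 mm, its wall under the tray 44 mm.
- screw_jar: Bystander: glass screw jar, 56 mm diameter, 85 mm high, standing between stand and chute nearer the robot. Origin under its centre.
- paint_tin: Bystander: tin, 84 mm diameter, 110 mm high, at the left. Origin under its centre.
- spray_can: Bystander: grey spray can, 60 mm diameter, 170 mm high, far left. Origin under its centre.
- hammer: Bystander: hammer lying at the right.
- spanner: Bystander: spanner lying at the left.
- tape_roll: Bystander: tape roll, 96 mm diameter, 45 mm high, near right. Origin under its centre.
- offcut: Bystander: wood offcut 160 x 60 x 38 mm, near left. Origin under its centre.
Things that resemble listed ones, but are neither listed nor needed, are in the scene too. What is shaped like the sleeve but brown is not meant.

How it is judged (in metres and radians):
On the way, in this order (a step that is already met when the one before it is completed fails the run):
1. the sleeve is off the bar, in the gripper ((x of sleeve in the frame of rod_end below -0.048 m or distance between sleeve and rod_end above 0.16 m) and contact force between the fingers and sleeve above 0.5 N), for 0.1 s.
2. the sleeve, still in the gripper, is brought down slowly (under 0.15 m/s) onto the tray or within 10 mm of it, on the tote's side of the pivot (contact force between the fingers and sleeve above 0.5 N and linear speed of sleeve below 0.15 m/s and x of sleeve in the frame of tray_pivot between 0 and 0.11 m and y of sleeve in the frame of tray_pivot between -0.05 and 0.05 m and z of sleeve in the frame of tray_pivot between 0.014 and 0.032 m), for 0.05 s.
3. let go, the sleeve lies on the tipped tray (over 0.25 rad) (value of joint tray above 0.25 rad and contact force between the fingers and sleeve below 0.1 N and contact force between sleeve and chute above 0.02 N and x of sleeve in the frame of tray_pivot between 0 and 0.13 m).
At the end, for the whole second after the job is handed in: The sleeve lies at rest inside the tote (centre within its walls and less than 60 mm above its floor), the tray is back level within 0.08 rad, and the collar is still on the bar within 30 mm of where it hung (x of sleeve in the frame of tote_floor between -0.08 and 0.08 m and y of sleeve in the frame of tote_floor between -0.085 and 0.085 m and z of sleeve in the frame of tote_floor between 0 and 0.06 m and linear speed of sleeve below 0.03 m/s and value of joint tray below 0.08 rad and distance of collar from where it was at the start of the episode below 0.03 m); the robot touches nothing.
It fails at once if the gripper or arm presses on the chute's tray, frame or tote with more than 5 N (contact force between any of the fingers, the arm and chute above 5 N).
It fails at once if a bystander on the bench is moved more than 40 mm (distance of any of screw_jar, paint_tin, spray_can, hammer, spanner, tape_roll, offcut from where it was at the start of the episode above 0.04 m).
It fails at once if the collar is moved more than 30 mm along or off the bar (distance of collar from where it was at the start of the episode above 0.03 m).
It also fails if it takes over 48 s, if anything falls off the work surface, if the arm or the gripper's body presses on something with over 40 N, if the wrist force passes 120 N, or if a joint passes its speed limit or range.

ROBOT

A 6-joint arm with a two-finger parallel gripper is mounted at the origin on the work surface. World frame = base frame: x ahead of the robot, y to its left, z up, the work surface at z = 0. Lengths are in mm, angles in degrees, forces in N, time in s.
With the tool pointing down it reaches from about 300 to 850 mm from the base axis. Payload 4.2 kg.
Tool frame: the origin (TCP) lies on the centre line of the jaws, within the pads' length; the fingertips stand 11 mm ahead of it and the grasp point (between the pads) lies 8 mm behind it; z points along the fingers, y is the line along which they close (so a half turn about z gives the same grasp; the last joint's range is limited). The gripper opens to 91 mm and grips with 3 to 60 N. Pads are 32 mm wide; open, the fingers measure 118 mm over their backs; the gripper's body (76 mm by 178 mm) begins 60 mm behind the grasp point.
Start: joints at [66.52, 18.312, 89.639, -0, 72.044, -1.146], TCP at [218.505, 531.881, 224.976] pointing down, gripper open.
Joint ranges: [-177.97, 177.97], [-48.28, 115.42], [12.27, 149.76], [-77.06, 257.06], [2.81, 150.46], [-146.56, 146.56]. Speed limits (degrees/s): [147.25, 147.25, 180, 180, 180, 180].

INTERFACE

Orientations are given as [roll, pitch, yaw] about the fixed x, y, z axes, in that order (R = Rz(yaw) Ry(pitch) Rx(roll)).
In Python, from workcell import env, grab_frame, camera_model, models gives the robot as it stands.
- The arm moves only by the shell command python3 -m crank 'ROWS' [FORCE]. ROWS is text: rows parted by semicolons, each of 7 numbers parted by spaces: the closure, from -1 (fully open) to 1 (shut), so that 0 is half open, then the shift along the tool's x, y, z in mm, then the turn, a rotation vector about the tool's x, y, z in degrees. A call has 1 to 10 rows; each row shifts and turns the commanded pose from where the row before left it, along the tool's axes as they then stand; what a row does not reach is not made up. A row lasts 1/8 s, in which the tool goes at most 62.5 mm and 10.7 degrees, less where a joint would pass 70% of its speed; a pose out of reach is approached as far as the arm can. A call is refused whole if a number of a shift passes 62.5 or a number of a turn 10.7, either way. A call with a gripper value outside its range is refused whole. The fingers move at their own pace and stop on an object; FORCE is the grip in N (left out, the last holds). Time passes only in rows, so rows that do not move let the fingers close. It gives the time, the measured TCP pose, the force, the opening and the grip force at its end, in the units of the state.
- env.state(): the state, without advancing time (a new reading comes with each control period).
- grab_frame(name): name is "scene" or "top"; returns the picture (384x512x3 uint8, blue, green, red); there is no depth.
- camera_model(name): a dict with "K" (3x3 intrinsics, pixels), "k1" (the pictures are not rectified: a ray, as slopes to the right and down, at radius r is drawn at 1 + k1 r^2 times it, then the intrinsics apply), "R" (3x3) and "t" (3): a world point X has camera coordinates R X + t. Camera axes: x right, y down, z forward; pixel columns grow to the right and rows downward; lengths in mm; the calibration is good to about 2 mm. A picture is of the moment at which its call begins. camera_model takes no time and is no camera call.
- env.job_done(): hands the job in; it is judged then, once.
Trained networks look in the newest picture that a camera, given by its name, has taken for a name from the list of things; names that differ only in an ending like _2 or _b are one class to them, and where a whole thing is asked for, a point or a joint stands for the part that bears it (a point fixed in the world has none). Each returns a list of dicts, best first, with "p" (0 to 1); they miss things now and then, are a little off and sometimes report something else, mostly with a low value. They report only what shows in the picture. A call takes as long as a camera call. They do not tell look-alikes from the thing itself.
- models.search_frame(name, camera): "point" ([x, y, z] in mm, in world coordinates, good to about 4 mm: the middle of the surface that is visible of it).
The state is a dict: "time_s": time; "qpos": joint angles; "qvel": joint speeds; "effort": joint torques, N m; "ee_pos": TCP position; "ee_rot": TCP orientation; "force": force on the tool from outside, world axes, zero at the start; "torque": the same for the moment, N m; "gripper_width": finger opening in mm; "gripper_force": force on a finger pad.
Only numpy, scipy, OpenCV 4.12 (cv2) and the standard library are available. Lean on these libraries where they do the work, as an engineer would, in place of code of your own. Each camera call takes 0.05 s, during which the arm holds its last target. There are 200 camera calls.

## Working session

There is one attempt and no reset: what is moved stays moved. The work goes in short steps, Python scripts to look and compute and a shell command to move; the robot and the scene stay as the last step left them, time stands still between calls to the robot, and variables do not carry over. Pictures are saved under pics/ and viewed, at most 10 in all, crops included, and the job is handed in when it is done.

```bash
ls; mkdir -p pics
cat > h.py <<'E'
import numpy as np, cv2
from workcell import env, grab_frame, camera_model, models
def cam(n):
    c=camera_model(n); return np.array(c["K"]),c["k1"],np.array(c["R"]),np.array(c["t"])
def proj(X,n):
    K,k1,R,t=cam(n); p=np.atleast_2d(X)@R.T+t; s=p[:,:2]/p[:,2:]; s=s*(1+k1*(s**2).sum(1,keepdims=True))
    return s@K[:2,:2].T+K[:2,2]
def ray(uv,n):
    K,k1,R,t=cam(n); s=np.linalg.solve(K[:2,:2],np.array(uv)-K[:2,2]); d=s.copy()
    for _ in range(20): d=s/(1+k1*(d@d))
    return -R.T@t, R.T@np.array([*d,1])
def onz(uv,n,z):
    o,d=ray(uv,n); return o+d*(z-o[2])/d[2]
E
python3 - <<'E'
from h import *
for n in("scene","top"):
    im=grab_frame(n); cv2.imwrite(f"pics/{n}0.png",im)
    print(n,(-cam(n)[2].T@cam(n)[3]).round())
    for k in("sleeve","collar","rod_stand","chute","tray","screw_jar","paint_tin"):
        print(k,[(np.round(r["point"]).tolist(),round(r["p"],2),proj(r["point"],n)[0].round().tolist()) for r in models.search_frame(k,n)])
print(env.state())
E
```

```text
pics
scene [1105. -904.  979.]
sleeve [([603.0, -233.0, 136.0], 0.94, [239.0, 234.0]), ([636.0, -374.0, 37.0], 0.73, [223.0, 288.0]), ([497.0, -400.0, 40.0], 0.56, [184.0, 273.0])]
collar [([470.0, 562.0, 7.0], 0.58, [308.0, 149.0]), ([598.0, -513.0, 26.0], 0.25, [185.0, 317.0])]
rod_stand [([692.0, -211.0, 19.0], 0.55, [265.0, 265.0])]
chute [([595.0, 228.0, 44.0], 0.9, [300.0, 184.0])]
tray [([524.0, 240.0, 130.0], 0.61, [288.0, 161.0]), ([602.0, -230.0, 142.0], 0.59, [239.0, 232.0])]
screw_jar [([420.0, -32.0, 59.0], 0.71, [231.0, 200.0])]
paint_tin [([320.0, 412.0, 84.0], 0.63, [268.0, 140.0]), ([596.0, -513.0, 26.0], 0.49, [184.0, 316.0])]
top [ 314.    6. 1376.]
sleeve [([626.0, -355.0, 39.0], 0.89, [369.0, 158.0]), ([493.0, -389.0, 44.0], 0.81, [380.0, 197.0]), ([596.0, -224.0, 140.0], 0.7, [336.0, 159.0]), ([521.0, 240.0, 134.0], 0.26, [187.0, 183.0]), ([574.0, 227.0, 44.0], 0.21, [196.0, 171.0])]
collar [([572.0, 228.0, 43.0], 0.49, [195.0, 172.0]), ([683.0, -197.0, 141.0], 0.39, [327.0, 132.0])]
rod_stand [([673.0, -188.0, 16.0], 0.85, [319.0, 145.0])]
chute [([570.0, 226.0
[... 171 characters left out ...]
.0], 0.89, [126.0, 251.0])]
{'time_s': 0.8, 'qpos': array([ 6.65201201e+01,  1.83102511e+01,  8.96397026e+01, -1.44003441e-03,
        7.20434037e+01, -1.14324347e+00]), 'qvel': array([-0.07416015,  0.03882474,  0.13889509, -0.04565142, -0.03149991,
        0.01379897]), 'effort': array([-6.19768834e-04, -4.12310314e+01, -2.32221133e+01,  7.27483397e-02,
        3.74972576e-02,  7.29792760e-06]), 'ee_pos': array([218.513245  , 531.87306923, 224.98770138]), 'ee_rot': array([1.79993386e+02, 1.50220347e-03, 1.57663807e+02]), 'force': array([-0.47033414,  0.11496864,  0.03902629]), 'torque': array([-0.00673058,  0.01290361, -0.00799966]), 'gripper_force': 0.0, 'gripper_width': 91.28383989892606}
```

View pics/scene0.png

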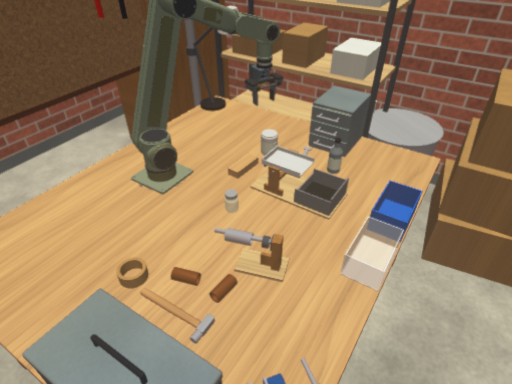

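View pics/top0.png

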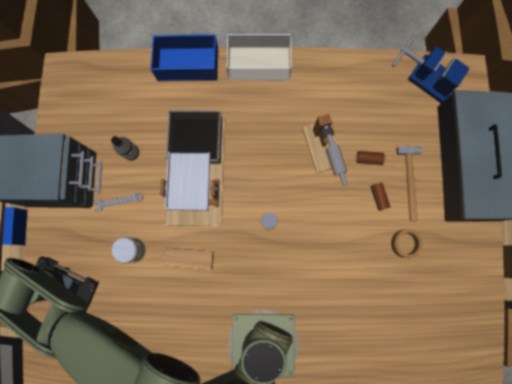

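The scene view shows the sleeve on the bar at about (239,236), with its post at (277,250), the tray at (289,161) and the tote at (321,191). In the top view the bar runs from (344,184) to the post at (323,122), and the tray is at (188,182) with the tote beyond it. I'll zoom in on both.

Run:
```python
from h import *
T=cv2.imread("pics/top0.png");S=cv2.imread("pics/scene0.png")
def crop(im,u,v,w,h,s): return cv2.resize(im[v:v+h,u:u+w],None,fx=s,fy=s,interpolation=cv2.INTER_CUBIC)
a=np.hstack([crop(T,300,110,66,84,6),crop(S,205,215,66,50,6)[:0].reshape(0,396,3) if 0 else crop(T,155,105,66,84,6)[:, :]])
cv2.imwrite("pics/a.png",a)  # 792x504
b=np.hstack([crop(S,208,220,84,62,4.7),crop(S,250,140,84,62,4.7)])
cv2.imwrite("pics/b.png",b); print(a.shape,b.shape)
```

```text
(504, 792, 3) (291, 790, 3)
```

View pics/a.png

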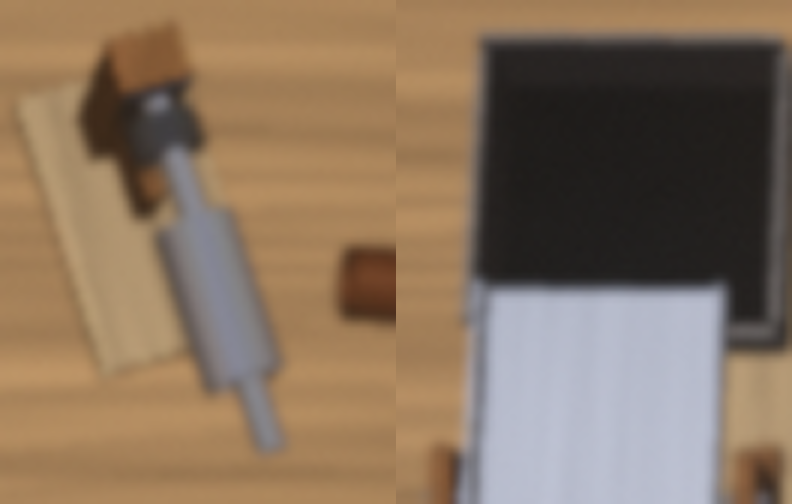

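View pics/b.png

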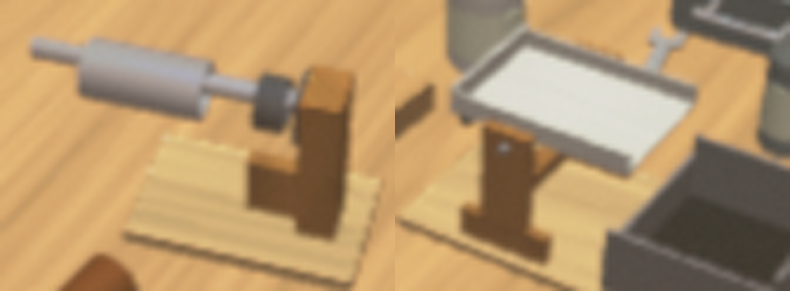

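In the crops the bar tip is at about (345,185) in the top view and (215,230) in the scene view. The open edge of the tray is at row 153 in the top view. I still need the near half of the tray and the brackets.

Run:
```python
from h import *
T=cv2.imread("pics/top0.png")
c=cv2.resize(T[140:216,152:230],None,fx=7.5,fy=7.5,interpolation=cv2.INTER_CUBIC);cv2.imwrite("pics/c.png",c)
```

```text
(no output)
```

View pics/c.png

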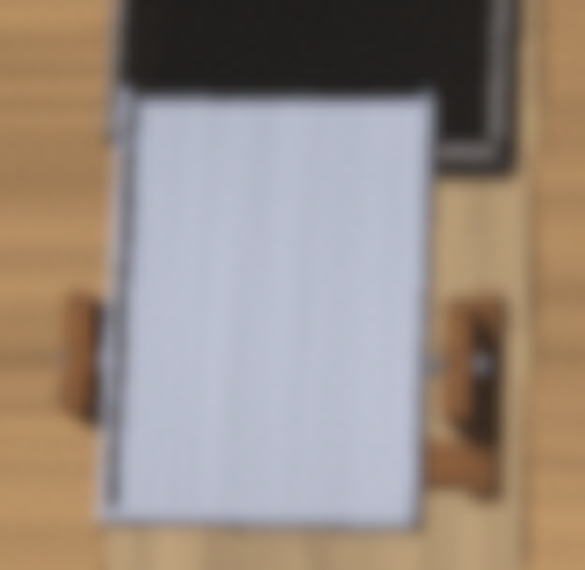

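```bash
cat > fit.py <<'E'
from h import *
from scipy.optimize import least_squares
ca=lambda u,v:((u+.5)/6-.5+300,(v+.5)/6-.5+110)
cb=lambda u,v:((u+.5)/4.7-.5+208,(v+.5)/4.7-.5+220)
cd=lambda u,v:((u-395+.5)/4.7-.5+250,(v+.5)/4.7-.5+140)
cc=lambda u,v:((u+.5)/7.5-.5+152,(v+.5)/7.5-.5+140)
P=np.array
stand=[("top",ca(272,450),(-50,0,130)),("scene",cb(33,47),(-50,0,130)),
 ("top",ca(20,100),(200,50,14)),("top",ca(107,375),(30,50,14)),("scene",cb(125,236),(30,-50,14)),
 ("scene",cb(352,282),(200,-50,14)),("scene",cb(380,180),(200,50,14)),("scene",cb(163,135),(30,50,14)),]
chute=[("top",cc(137,97),(110,61,131)),("top",cc(436,97),(110,-61,149)),("top",cc(420,523),(-72,-63,153)),("top",cc(103,517),(-72,63,153)),
 ("scene",cd(453,95),(-72,-63,153)),("scene",cd(525,30),(-72,63,153)),("scene",cd(695,92),(110,63,149)),("scene",cd(630,172),(110,-63,131))]
def tr(q,X):
    c,s=np.cos(q[2]),np.sin(q[2]); X=P(X,float); return P([q[0]+c*X[0]-s*X[1],q[1]+s*X[0]+c*X[1],X[2]])
def fit(pts,q0):
    f=lambda q:np.concatenate([proj(tr(q,X),n)[0]-uv for n,uv,X in pts])
    r=least_squares(f,q0,loss="soft_l1",x_scale=[10,10,.1]); print(r.x[:2].round(1),np.degrees(r.x[2]).round(2)); print(f(r.x).reshape(-1,2).round(1).tolist()); return r.x
if __name__=="__main__":
    qs=fit(stand,[580,-220,.2]); qc=fit(chute,[520,240,0])
    K,*_=cam("top");print(K[0,0],cam("scene")[0][0,0])
    # sleeve centre along bar
    for n,uv,z in(("top",ca(221,301),140),("scene",cb(145,78),121)):
        w=onz(uv,n,z);d=w[:2]-qs[:2];c,s=np.cos(qs[2]),np.sin(qs[2]);print(n,w.round(1),"bar x,y",c*d[0]+s*d[1],-s*d[0]+c*d[1])
    for uv in((200,220),(243,382)):
        w=onz(ca(*uv),"top",143);d=w[:2]-qs[:2];print("end",c*d[0]+s*d[1],-s*d[0]+c*d[1])
    for uv in((98,358),(432,365)): print("pin",onz(cc(*uv),"top",120).round(1))
E
python3 fit.py
```

```text
[ 565.8 -240.1] 16.83
[[0.9, 0.1], [-0.1, -0.0], [-0.1, -0.4], [0.4, -0.1], [-0.5, -1.3], [0.0, 0.3], [0.4, -0.3], [0.4, -0.8]]
[507.8 232.8] -0.78
[[1.7, -0.4], [-0.6, -1.3], [-0.3, 0.4], [0.8, 0.2], [-0.6, -2.0], [-0.3, -1.3], [0.8, -1.2], [-0.1, 0.1]]
407.9773577170441 360.1486743726892
top [ 594.6 -225.   140. ] bar x,y 31.891795022974485 6.1151220494067555
scene [ 597.8 -229.2  121. ] bar x,y 33.76485206973246 1.144705263687591
end 75.47381726366785 3.8919229292961575
end -12.347922640131737 9.18116469508158
pin [507.6 312.1 120. ]
pin [505.5 171.  120. ]
```

```bash
cat > plan.py <<'E'
from h import *
from scipy.spatial.transform import Rotation as Ro
import sys
# target x y z yaw rows ; tool down
x,y,z,yaw,n=map(float,sys.argv[1:6]);n=int(n)
s=env.state();p=s["ee_pos"];R=Ro.from_euler("xyz",s["ee_rot"],degrees=True)
w=(Ro.from_euler("xyz",[180,0,yaw],degrees=True)*R.inv()).as_rotvec(degrees=True)
d=(np.array([x,y,z])-p)/n
print("remaining",(d*n).round(1),w.round(2))
for i in range(n):
    print(R.inv().apply(d).round(1),R.inv().apply(w/n).round(1)); R=Ro.from_rotvec(w/n,degrees=True)*R
E
python3 plan.py 596 -228 225 16.8 20
```

```text
remaining [ 377.5 -759.9    0. ] [ 0.0000e+00  1.0000e-02 -1.4086e+02]
[-31.9 -28.   -0. ] [ 0. -0.  7.]
[-35.1 -23.8  -0. ] [ 0. -0.  7.]
[-37.7 -19.4  -0. ] [ 0. -0.  7.]
[-39.8 -14.6  -0. ] [ 0. -0.  7.]
[-41.3  -9.6  -0. ] [ 0. -0.  7.]
[-42.2  -4.5  -0. ] [ 0. -0.  7.]
[-42.4   0.7  -0. ] [ 0. -0.  7.]
[-42.    5.9  -0. ] [ 0. -0.  7.]
[-41.   11.1  -0. ] [ 0. -0.  7.]
[-39.3  16.   -0. ] [ 0. -0.  7.]
[-37.   20.7  -0. ] [ 0. -0.  7.]
[-34.2  25.1  -0. ] [ 0. -0.  7.]
[-30.9  29.1  -0. ] [ 0. -0.  7.]
[-27.1  32.6   0. ] [ 0. -0.  7.]
[-22.9  35.7   0. ] [ 0. -0.  7.]
[-18.3  38.3   0. ] [ 0. -0.  7.]
[-13.5  40.2  -0. ] [ 0. -0.  7.]
[-8.5 41.6 -0. ] [ 0. -0.  7.]
[-3.3 42.3 -0. ] [ 0. -0.  7.]
[ 1.9 42.4 -0. ] [ 0. -0.  7.]
```

```bash
python3 -m crank '-1 -32 -28 0 0 0 7;-1 -35 -24 0 0 0 7;-1 -38 -19 0 0 0 7;-1 -40 -15 0 0 0 7;-1 -41 -10 0 0 0 7;-1 -42 -4 0 0 0 7;-1 -42 1 0 0 0 7;-1 -42 6 0 0 0 7;-1 -41 11 0 0 0 7;-1 -39 16 0 0 0 7' && python3 -m crank '-1 -37 21 0 0 0 7;-1 -34 25 0 0 0 7;-1 -31 29 0 0 0 7;-1 -27 33 0 0 0 7;-1 -23 36 0 0 0 7;-1 -18 38 0 0 0 7;-1 -13 40 0 0 0 7;-1 -8 42 0 0 0 7;-1 -3 42 0 0 0 7;-1 2 42 0 0 0 7'; python3 plan.py 596 -228 225 16.8 1
```

```text
time_s: 2.05
ee_pos: [409.1, 152.1, 225.2]
ee_rot: [180.0, -0.0, 87.4]
force: [0.8, 0.8, -0.2]
gripper_width: 91.2
gripper_force: 0.0
time_s: 3.3
ee_pos: [603.6, -224.3, 224.9]
ee_rot: [-180.0, -0.0, 17.4]
force: [0.7, 0.5, -0.3]
gripper_width: 90.9
gripper_force: 0.0
remaining [-7.6 -3.7  0.1] [-0.01  0.01 -0.63]
[-8.4  1.3 -0.1] [-0.  -0.   0.6]
```

```bash
python3 -m crank '-1 -8 1 0 0 0 0.6;-1 0 0 25 0 0 0;-1 0 0 30 0 0 0;-1 0 0 30 0 0 0;-1 0 0 15 0 0 0;-1 0 0 6 0 0 0;-1 0 0 0 0 0 0' 40
python3 - <<'E'
from h import *
S=grab_frame("scene");T=grab_frame("top")
c=np.hstack([cv2.resize(S[190:290,190:290],(400,400),interpolation=2),cv2.resize(T[100:200,290:390],(400,400),interpolation=2)]);cv2.imwrite("pics/d.png",c)
E
```

```text
time_s: 4.18
ee_pos: [596.0, -226.3, 119.5]
ee_rot: [180.0, -0.0, 17.1]
force: [0.2, 0.2, -0.1]
gripper_width: 91.1
gripper_force: 0.0
```

View pics/d.png

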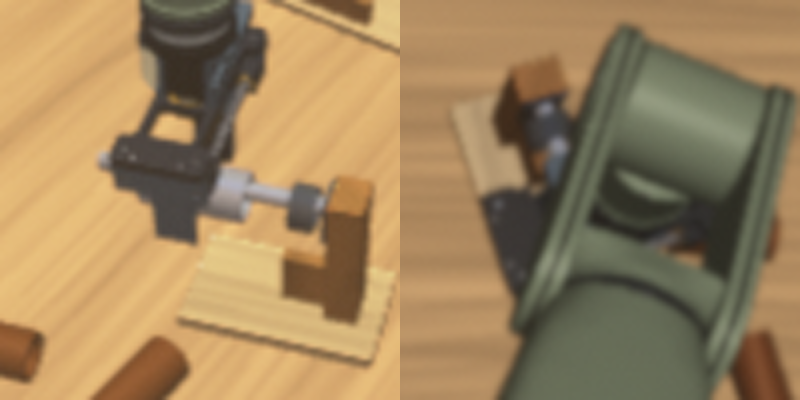

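The fingers straddle the sleeve: its far end shows at (232,195) and the collar, untouched, at (305,205). I'll close the gripper now.

```bash
python3 -m crank '1 0 0 0 0 0 0' 40;python3 -m crank '1 0 0 0 0 0 0';python3 -m crank '1 0 0 0 0 0 0;1 0 0 0 0 0 0;1 0 0 0 0 0 0;1 0 0 0 0 0 0'
```

```text
time_s: 4.4
ee_pos: [596.2, -226.5, 119.9]
ee_rot: [179.9, -0.1, 17.1]
force: [-0.7, -0.0, 1.0]
gripper_width: 83.9
gripper_force: 0.0
time_s: 4.53
ee_pos: [595.9, -226.5, 119.5]
ee_rot: [180.0, -0.0, 17.1]
force: [0.1, 0.4, 0.1]
gripper_width: 73.8
gripper_force: 0.0
time_s: 5.03
ee_pos: [595.7, -226.5, 118.9]
ee_rot: [180.0, -0.0, 17.1]
force: [-0.0, -0.2, -0.2]
gripper_width: 43.4
gripper_force: 40.0
```

```bash
python3 -m crank '1 0 0 -3 0 0 0;1 0 0 -3 0 0 0;1 0 0 -2 0 0 0;1 0 0 0 0 0 0'
```

```text
time_s: 5.52
ee_pos: [595.7, -226.3, 127.0]
ee_rot: [-180.0, -0.0, 17.1]
force: [-0.4, 0.8, -3.9]
gripper_width: 43.9
gripper_force: 40.0
```

```bash
python3 -m crank '1 -8 0 0 0 0 0;1 -12 0 0 0 0 0;1 -15 0 0 0 0 0;1 -15 0 0 0 0 0' ; python3 -m crank '1 -20 0 0 0 0 0;1 -20 0 0 0 0 0;1 -20 0 0 0 0 0;1 -20 0 0 0 0 0;1 -20 0 0 0 0 0;1 -15 0 0 0 0 0;1 0 0 0 0 0 0'
```

```text
time_s: 6.02
ee_pos: [546.5, -241.4, 127.0]
ee_rot: [-180.0, 0.0, 17.0]
force: [0.8, 0.0, -5.1]
gripper_width: 43.5
gripper_force: 40.0
time_s: 6.9
ee_pos: [437.0, -275.0, 127.0]
ee_rot: [-180.0, -0.0, 17.0]
force: [1.4, 0.2, -4.4]
gripper_width: 43.4
gripper_force: 40.0
```

```bash
python3 -m crank '1 0 0 -20 0 0 0;1 0 0 -40 0 0 0;1 0 0 -30 0 0 0;1 0 0 -10 0 0 0'; python3 plan.py 551 236.5 226 89.2 14
```

```text
time_s: 7.4
ee_pos: [439.5, -275.2, 228.8]
ee_rot: [179.8, -0.2, 17.1]
force: [1.1, 0.2, -4.9]
gripper_width: 43.6
gripper_force: 40.0
remaining [111.5 511.7  -2.8] [-4.00e-02  2.80e-01  7.21e+01]
[ 18.4 -32.6   0.2] [ 0.  -0.  -5.2]
[ 21.2 -30.8   0.2] [ 0.  -0.  -5.2]
[ 23.9 -28.8   0.2] [ 0.  -0.  -5.2]
[ 26.4 -26.5   0.2] [ 0.  -0.  -5.2]
[ 28.7 -24.1   0.2] [ 0.  -0.  -5.2]
[ 30.7 -21.4   0.2] [ 0.  -0.  -5.2]
[ 32.5 -18.5   0.2] [ 0.  -0.  -5.2]
[ 34.  -15.5   0.2] [ 0.  -0.  -5.2]
[ 35.3 -12.4   0.2] [ 0.  -0.  -5.2]
[36.3 -9.2  0.2] [ 0.  -0.  -5.2]
[36.9 -5.9  0.2] [ 0.  -0.  -5.2]
[37.3 -2.6  0.2] [ 0.  -0.  -5.2]
[37.4  0.8  0.2] [ 0.  -0.  -5.2]
[37.2  4.1  0.2] [ 0.  -0.  -5.2]
```

```bash
python3 -m crank '1 18 -33 0 0 0 -5;1 21 -31 0 0 0 -5;1 24 -29 0 0 0 -5;1 26 -27 0 0 0 -5;1 29 -24 0 0 0 -5;1 31 -21 0 0 0 -5;1 32 -18 0 0 0 -5;1 34 -15 0 0 0 -5;1 35 -12 0 0 0 -5;1 36 -9 0 0 0 -5'; python3 plan.py 551 236.5 226 89.2 5
```

```text
time_s: 8.65
ee_pos: [522.2, 90.2, 225.6]
ee_rot: [-179.9, 0.0, 67.3]
force: [0.1, 0.4, -4.6]
gripper_width: 43.4
gripper_force: 40.0
remaining [ 28.8 146.3   0.4] [ 2.000e-02 -1.000e-01  2.194e+01]
[29.2 -6.  -0.1] [-0.   0.  -4.4]
[29.6 -3.7 -0.1] [-0.   0.  -4.4]
[29.8 -1.5 -0.1] [-0.   0.  -4.4]
[29.8  0.8 -0.1] [-0.   0.  -4.4]
[29.7  3.1 -0.1] [-0.   0.  -4.4]
```

```bash
python3 -m crank '1 29 -6 0 0 0 -4.4;1 30 -4 0 0 0 -4.4;1 30 -1 0 0 0 -4.4;1 27 1 0 0 0 -4.4;1 20 2 0 0 0 -3;1 0 0 0 0 0 0;1 0 0 0 0 0 0'; python3 plan.py 551 236.5 226 89.2 1;  python3 - <<'E'
from h import *
S=grab_frame("scene");T=grab_frame("top")
for n in("scene","top"):
  for k in("sleeve","tray"): print(n,k,[(np.round(r["point"]).tolist(),round(r["p"],2)) for r in models.search_frame(k,n)])
c=np.hstack([cv2.resize(S[110:230,240:340],(400,480),interpolation=2),cv2.resize(T[100:220,140:240],(400,480),interpolation=2)]);cv2.imwrite("pics/e.png",c)
E
```

```text
time_s: 9.52
ee_pos: [549.3, 222.4, 226.5]
ee_rot: [-179.9, 0.1, 87.6]
force: [-0.5, 0.0, -4.0]
gripper_width: 43.7
gripper_force: 40.0
remaining [ 1.7 14.1 -0.5] [ 0.06 -0.06  1.56]
[14.2  1.1  0.5] [-0.1  0.1 -1.6]
scene sleeve [([498.0, -400.0, 39.0], 0.66), ([551.0, 199.0, 240.0], 0.64), ([635.0, -373.0, 34.0], 0.62)]
scene tray [([530.0, 238.0, 130.0], 0.62), ([303.0, 230.0, 37.0], 0.39)]
top sleeve [([493.0, -389.0, 41.0], 0.83), ([627.0, -359.0, 35.0], 0.67), ([557.0, 182.0, 245.0], 0.48), ([565.0, -501.0, 22.0], 0.38)]
top tray [([567.0, 182.0, 131.0], 0.63)]
```

View pics/e.png

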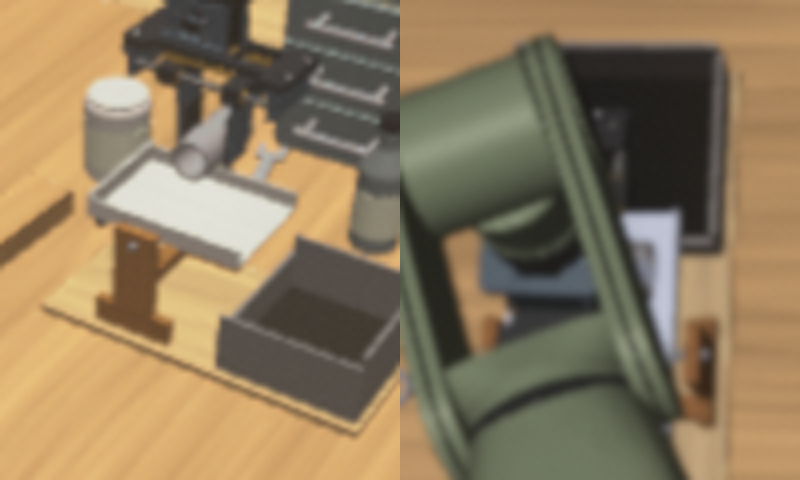

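The sleeve is level above the tray, with its near end at about (288,150) in the scene view, and the tray is still level. I'll check the held pose and plan the next correction.

```bash
python3 - <<'E'
from h import *
print(proj([[549.3,177.4,z] for z in(224,228,232)],"scene").round(1), proj([549,177,250],"top").round(1), onz((287.8,149.6),"scene",228.5).round(1))
E
python3 plan.py 551 237 175 89.2 5
```

```text
[[287.1 150.4]
 [287.1 149.6]
 [287.2 148.7]] [[201.6 166. ]] [552.1 177.9 228.5]
remaining [  1.4  14.5 -52.2] [-0.    0.01  1.58]
[ 2.9  0.2 10.4] [ 0.  -0.  -0.3]
[ 2.9  0.2 10.4] [ 0.  -0.  -0.3]
[ 2.9  0.2 10.4] [ 0.  -0.  -0.3]
[ 2.9  0.2 10.4] [ 0.  -0.  -0.3]
[ 2.9  0.2 10.4] [ 0.  -0.  -0.3]
```

```bash
python3 -m crank '1 3 0 10 0 0 -0.3;1 3 0 10 0 0 -0.3;1 3 0 10 0 0 -0.3;1 3 0 10 0 0 -0.3;1 2 0 8 0 0 -0.3;1 0 0 5 0 0 0;1 0 0 5 0 0 0;1 0 0 5 0 0 0;1 0 0 3 0 0 0;1 0 0 0 0 0 0';python3 -m crank '1 0 0 2 0 0 0;1 0 0 0 0 0 0';python3 -m crank '1 0 0 2 0 0 0;1 0 0 2 0 0 0;1 0 0 0 0 0 0'
```

```text
time_s: 11.08
ee_pos: [550.0, 236.9, 160.8]
ee_rot: [-180.0, 0.0, 89.2]
force: [0.0, -0.8, -3.4]
gripper_width: 43.6
gripper_force: 40.0
time_s: 11.32
ee_pos: [550.0, 237.0, 159.0]
ee_rot: [180.0, -0.0, 89.2]
force: [-0.1, 0.1, -3.5]
gripper_width: 43.6
gripper_force: 40.0
time_s: 11.7
ee_pos: [549.9, 237.0, 154.7]
ee_rot: [-180.0, 0.0, 89.2]
force: [0.1, 0.5, -4.7]
gripper_width: 43.7
gripper_force: 40.0
```

```bash
python3 -m crank '1 0 0 2 0 0 0;1 0 0 0 0 0 0';python3 -m crank '1 0 0 1 0 0 0;1 0 0 0 0 0 0';python3 -m crank '1 0 0 1 0 0 0;1 0 0 0 0 0 0'
```

```text
time_s: 11.95
ee_pos: [550.0, 237.0, 152.8]
ee_rot: [-180.0, 0.0, 89.2]
force: [-0.8, -0.9, -4.7]
gripper_width: 43.5
gripper_force: 40.0
time_s: 12.2
ee_pos: [550.0, 237.0, 151.9]
ee_rot: [-180.0, -0.0, 89.2]
force: [0.3, -0.0, -3.9]
gripper_width: 43.7
gripper_force: 40.0
time_s: 12.45
ee_pos: [550.0, 237.0, 150.9]
ee_rot: [-180.0, -0.0, 89.2]
force: [0.3, -0.0, -3.9]
gripper_width: 43.5
gripper_force: 40.0
```

```bash
python3 -m crank '1 0 0 1 0 0 0;1 0 0 0 0 0 0';python3 -m crank '1 0 0 1 0 0 0;1 0 0 0 0 0 0;1 0 0 0 0 0 0'
python3 - <<'E'
from h import *
S=grab_frame("scene")
cv2.imwrite("pics/f.png",cv2.resize(S[130:210,240:340],(800,600)[:1]+(600,),interpolation=2)); print(env.state()["force"])
E
```

```text
time_s: 12.7
ee_pos: [550.2, 237.0, 150.2]
ee_rot: [180.0, -0.0, 89.2]
force: [0.0, 0.2, -2.5]
gripper_width: 43.1
gripper_force: 40.0
time_s: 13.08
ee_pos: [550.3, 237.0, 149.1]
ee_rot: [180.0, -0.0, 89.2]
force: [0.6, -0.0, -2.6]
gripper_width: 43.8
gripper_force: 40.0
[ 1.32490095 -0.17716775 -1.8838348 ]
```

View pics/f.png

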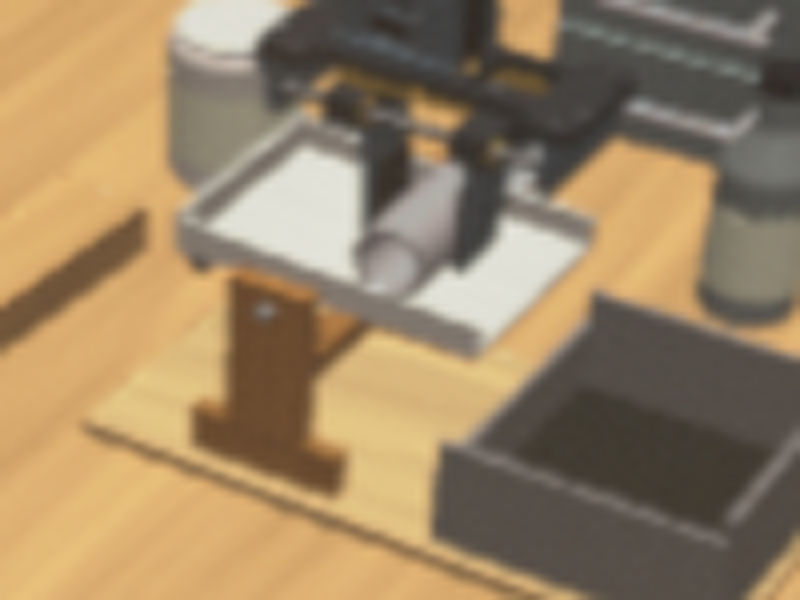

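The sleeve now rests on the tray: part of its weight has come off the wrist, and it lies between the walls on the tote's side. I'll open the fingers and lift out.

```bash
python3 -m crank '-1 0 0 0 0 0 0;-1 0 0 -8 0 0 0;-1 0 0 -40 0 0 0;-1 0 0 -55 0 0 0;-1 0 0 -30 0 0 0;-1 0 0 0 0 0 0;-1 0 0 0 0 0 0;-1 0 0 0 0 0 0;-1 0 0 0 0 0 0;-1 0 0 0 0 0 0'; python3 -m crank '-1 -40 -20 0 0 0 0;-1 -60 -30 0 0 0 0;-1 -60 -30 0 0 0 0;-1 -60 -30 0 0 0 0;-1 0 0 0 0 0 0;-1 0 0 0 0 0 0;-1 0 0 0 0 0 0;-1 0 0 0 0 0 0;-1 0 0 0 0 0 0;-1 0 0 0 0 0 0'
python3 - <<'E'
from h import *
S=grab_frame("scene");T=grab_frame("top")
for n in("scene","top"): print([(np.round(r["point"]).tolist(),round(r["p"],2)) for r in models.search_frame("sleeve",n)])
c=np.hstack([cv2.resize(S[120:280,200:360],(400,400),interpolation=2),cv2.resize(T[90:250,140:300],(400,400),interpolation=2)]);cv2.imwrite("pics/g.png",c)
E
```

```text
time_s: 14.38
ee_pos: [549.9, 237.0, 281.3]
ee_rot: [-179.9, 0.0, 89.2]
force: [-0.2, -0.3, -1.0]
gripper_width: 91.1
gripper_force: 0.0
time_s: 15.62
ee_pos: [443.3, 31.2, 281.8]
ee_rot: [-180.0, -0.0, 89.2]
force: [0.2, 0.5, 0.2]
gripper_width: 91.4
gripper_force: 0.0
[([500.0, -402.0, 38.0], 0.59), ([640.0, -372.0, 34.0], 0.57), ([737.0, 230.0, 61.0], 0.4), ([596.0, -514.0, 25.0], 0.2)]
[([496.0, -390.0, 42.0], 0.82), ([738.0, 236.0, 58.0], 0.67), ([565.0, 231.0, 77.0], 0.47)]
```

View pics/g.png

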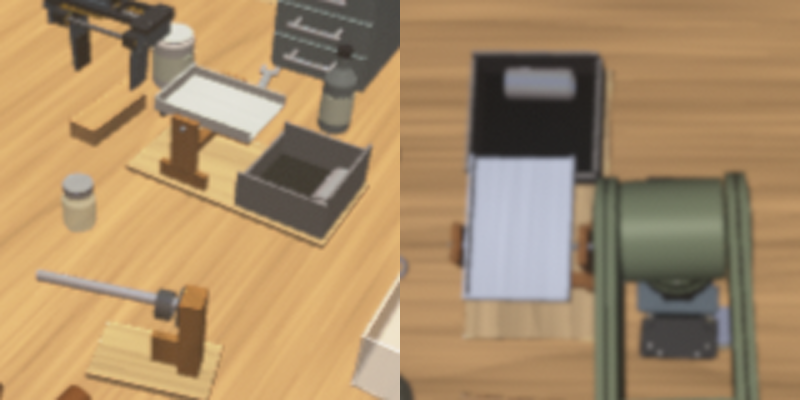

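The sleeve lies in the tote at (540,82) in the right-hand crop. The tray is back level, and the collar is still on the bar at (165,303) in the left-hand crop. I'll wait a moment for everything to settle, then hand in.

```bash
python3 -m crank '-1 0 0 0 0 0 0;-1 0 0 0 0 0 0;-1 0 0 0 0 0 0;-1 0 0 0 0 0 0;-1 0 0 0 0 0 0;-1 0 0 0 0 0 0;-1 0 0 0 0 0 0;-1 0 0 0 0 0 0;-1 0 0 0 0 0 0;-1 0 0 0 0 0 0' >/dev/null; python3 -c "
from h import *
grab_frame('top');print([(np.round(r['point']).tolist(),round(r['p'],2)) for r in models.search_frame('sleeve','top')]);print(env.job_done())"
```

```text
[([492.0, -390.0, 43.0], 0.86), ([624.0, -357.0, 36.0], 0.56), ([737.0, 234.0, 56.0], 0.55), ([519.0, 238.0, 130.0], 0.38)]
the job is handed in; nothing more can be done
None
```

The job is handed in: the sleeve is in the tote, the tray is back level and the collar is still on the bar, all confirmed by picture, but the hand-in returned no verdict.

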